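# Clear the drainer's seam groove

### The job

Swing the lamp aside until its round head no longer hangs over the stone drainer, then take the bent-tip pick from its rest. Put its tip down into the L-shaped groove at the plain closed end and draw it slowly and lightly (no faster than about 5 cm a second) round the corner to the drain, in one pass without lifting the tip out of the groove on the way. Then lay the pick back in both notches of its rest, tip over the same end as before, leaving the lamp clear and the things around (denture cup, tumbler, comb, denture brush) where they are.

Things in the scene. Friction and masses are not known exactly. Their poses are not given: they have to be found in the camera images.
- drainer: fixed grey stone slab, 200 (x) by 210 (y) by 18 mm high; origin at the centre of its underside. An L-shaped groove, 14 mm wide and 10 mm deep (black floor 8 mm above the table), is sunk in its top: first leg straight along its y at x = -60 mm from y = -65 (closed end) to y = +70 mm (corner), second leg straight along its x at y = +70 mm from x = -60 to x = +65 mm (drain).
- seam_start (a point): centre of the groove's plain closed end (the groove runs 7 mm further), at the height of the slab's top face
- seam_corner (a point): centre of the groove's square corner, at the height of the top face
- seam_drain (a point): centre of the drain, a 28 mm square pocket as deep as the groove with a small round steel grate on its floor, at the other end of the groove; at the height of the top face
- lamp_arm (a joint): angle of the lamp's swing arm about its upright post, rad, -0.5 to 1.5, growing counter-clockwise seen from above; at about 0 the arm points over the drainer to the robot; it stays where it is left
- lamp_hinge (a point): on the vertical hinge axis at the top of the lamp's fixed steel post (base 60 mm wide, post 18 mm), at the height of the arm (150 mm), which is 12 mm wide and 10 mm high
- lamp_knob (a point): centre of the top of the lamp's upright round steel knob, 18 mm thick and 40 mm high, standing on the middle of the lamp's round white head (90 mm wide, 16 mm thick), 170 mm from the hinge axis; its top is 198 mm above the table
- pick: loose pick: straight white plastic handle 120 (x) by 14 by 14 mm, origin at the middle of the handle's underside; from the +x end a 5 mm steel rod runs to x = 80 mm and there bends straight down. Grip the handle at its middle, fingers along its y.
- pick_tip (a point): lowest point of the pick's bent-down end: 80 mm ahead (+x) of the handle's middle and 40 mm below the handle's underside (47 mm below its axis)
- rest: fixed dark steel rest, base 110 (x) by 44 by 6 mm, origin under its centre; two posts 8 mm thick at x = -40 and +40 mm, each with an open-topped notch 24 mm wide whose floor is 50 mm above the table and whose ears end at 64 mm. The pick lies along x in both notches, its tip hanging beyond the +x end.
- cup: yellow denture cup with lid, 85 mm wide, 70 mm high, standing; origin under its centre; leave alone
- tumbler: glass tumbler, 72 mm wide, 95 mm high, standing; origin under its centre; leave alone
- comb: wooden comb 150 by 35 by 5 mm, lying flat; origin under its centre; leave alone
- brush: plastic denture brush, 170 mm long, 21 mm high, lying; origin under its middle; leave alone
There are look-alikes about, which are no part of the job. Of the things that look like the pick, the larger one is meant.

How it is judged:
By the outcome, as a careful person would: the job done as asked, in the order asked, and still so for the second after the job is handed in, with the robot touching nothing.
It also fails if it takes over 72 s, if anything falls off the work surface, if the arm or the gripper's body presses on something with over 40 N, if the wrist force passes 120 N, or if a joint passes its speed limit or range.

### The arm

A 6-joint arm with a two-finger parallel gripper is mounted at the origin on the work surface. World frame = base frame: x ahead of the robot, y to its left, z up, the work surface at z = 0. Lengths are in m, angles in rad, forces in N, time in s.
With the tool pointing down it reaches from about 0.25 to 0.725 m from the base axis. Payload 4 kg.
Tool frame: the origin (TCP) lies on the centre line of the jaws, within the pads' length; the fingertips stand 14 mm ahead of it and the grasp point (between the pads) lies 5 mm behind it; z points along the fingers, x is the direction in which the jaws open and shut, and the axes are right-handed (so a half turn about z gives the same grasp; the last joint's range is limited). The gripper opens to 85 mm and grips with 20 to 120 N. Pads are 22 mm wide; open, the fingers measure 114 mm over their backs; the gripper's body (76 mm by 85 mm) begins 54 mm behind the grasp point. The pads swing forward as they close: fully open they stand 13 mm farther back than shut.
Start: joints at [1.183, 0.241, 0.005, 1.335, 0, 1.571], TCP at [0.189, 0.463, 0.245] pointing down, gripper open.
Joint ranges: [-2.72, 2.72], [-1.05, 1.87], [-1.09, 1.28], [-1.99, 2.15], [-1.42, 1.44], [-3.14, 3.14]. Speed limits (rad/s): [2.79, 2.79, 3.14, 3.14, 3.14, 3.14].

### API

Orientations are given as a unit quaternion [x, y, z, w].
In Python, from workcell import bot gives the robot as it stands.
- The arm moves only by the tool play_rows, never from a script. Its argument "motion" is a list of rows, each an object with "fingers": the closure, from -1 (fully open) to 1 (shut), so that 0 is half open; "translation": the shift along the tool's x, y, z in cm, a list of three; "roll": the turn about the tool's z in degrees. A call has 1 to 20 rows; each row is the pose to reach, as a shift and turn from the pose commanded when the call began, along the tool's axes at that moment; what a row does not reach only later rows make up. A row lasts 1/12 s, in which the tool goes at most 41.7 mm and 7.16 degrees, less where a joint would pass 70% of its speed; a pose out of reach is approached as far as the arm can. A call with a gripper value outside its range is refused whole. The fingers move at their own pace and stop on an object; the grip force is fixed at half the most. Time passes only in rows, so rows that repeat a pose let the fingers close. It gives the time, the measured TCP pose, the force and the opening at its end, in the units of the state.
- bot.get_obs(): the state, without advancing time (a new reading comes with each control period).
- bot.camera(name): name is "scene" or "top" or "wrist"; returns a dict with "pixels" (480x640x3 uint8, red, green, blue), "intrinsics" (3x3 intrinsics, pixels), "k1" (the pictures are not rectified: a ray, as slopes to the right and down, at radius r is drawn at 1 + k1 r^2 times it, then the intrinsics apply), "world_to_cam" (4x4, takes a point from world to camera coordinates). Camera axes: x right, y down, z forward; pixel columns grow to the right and rows downward; lengths in m; the calibration is good to about 2 mm. A picture is of the moment at which its call begins. There is no depth.
- bot.job_done(): hands the job in, once; it reports no verdict.
The state is a dict: "clock": time; "joint_pos": joint angles; "joint_vel": joint speeds; "tau": joint torques, N m; "eef_pos": TCP position; "tool_rot": TCP orientation; "ft_force": force on the tool from outside, world axes, zero at the start; "ft_torque": the same for the moment, N m; "grip_width": finger opening in m.
Only numpy, scipy, OpenCV 4.12 (cv2) and the standard library are available. Lean on these libraries where they do the work, as an engineer would, in place of code of your own. Each camera call takes 0.05 s, during which the arm holds its last target. There are 200 camera calls.

## Working session

There is one attempt and no reset: what is moved stays moved. The work goes in short steps, Python scripts to look and compute and a tool call to move; the robot and the scene stay as the last step left them, time stands still between calls to the robot, and variables do not carry over. Pictures are saved under pics/ and viewed, about 8 in all and at most 12, crops included, and the job is handed in when it is done.

Besides the shell and the picture viewer there is one more tool, called after ">>>" in YAML: its name, and indented under it one key for each argument. play_rows: Moves the arm, as the interface text tells. Its arguments: {"type":"object","properties":{"motion":{"type":"array","items":{"type":"object","properties":{"fingers":{"type":"number"},"translation":{"type":"array","items":{"type":"number"}},"roll":{"type":"number"}}}}},"required":["motion"]}

```bash
mkdir -p pics; ls
cat > h.py <<'E'
import numpy as np, cv2
from workcell import bot
def snap(n,f=None):
    c=bot.camera(n); np.savez(f'pics/{f or n}.npz',**{k:c[k] for k in c}); cv2.imwrite(f'pics/{f or n}.png',cv2.cvtColor(c['pixels'],cv2.COLOR_RGB2BGR)); return c
def load(f): return dict(np.load(f'pics/{f}.npz'))
def ray(c,u,v):
    K=c['intrinsics']; d=np.array([(u-K[0,2])/K[0,0],(v-K[1,2])/K[1,1]]); k=float(c['k1']); s=d.copy()
    for _ in range(30): s=d/(1+k*(s@s))
    M=c['world_to_cam']; R=M[:3,:3]; return -R.T@M[:3,3], R.T@np.array([*s,1])
def atz(c,u,v,z):
    o,d=ray(c,u,v); return o+d*(z-o[2])/d[2]
def tri(*obs):
    A=np.zeros((3,3));b=np.zeros(3)
    for c,u,v in obs:
        o,d=ray(c,u,v); d/=np.linalg.norm(d); P=np.eye(3)-np.outer(d,d); A+=P;b+=P@o
    p=np.linalg.solve(A,b); return p,[round(float(np.linalg.norm(np.cross(p-ray(*o)[0],ray(*o)[1]/np.linalg.norm(ray(*o)[1])))),4) for o in obs]
def proj(c,p):
    q=c['world_to_cam'][:3,:3]@p+c['world_to_cam'][:3,3]; s=q[:2]/q[2]; s=s*(1+float(c['k1'])*(s@s)); K=c['intrinsics']; return K[0,0]*s[0]+K[0,2],K[1,1]*s[1]+K[1,2]
def crop(f,u0,v0,u1,v1,k,out):
    im=cv2.imread(f'pics/{f}.png')[v0:v1,u0:u1]; cv2.imwrite(f'pics/{out}.png',cv2.resize(im,None,fx=k,fy=k,interpolation=cv2.INTER_CUBIC))
E
python3 - <<'E'
from h import *
for n in('top','scene'):
    c=snap(n); print(n,c['intrinsics'][0,0],c['k1'],np.linalg.inv(c['world_to_cam'])[:3].round(2).tolist())
o=bot.get_obs(); print(o)
E
```

```text
pics
top 542.2313201012433 -0.05487720111086022 [[-0.03, -0.98, 0.17, 0.34], [-1.0, 0.03, 0.02, 0.02], [-0.03, -0.17, -0.98, 1.26]]
scene 452.30339977811894 -0.09443842223975454 [[0.54, 0.58, -0.62, 1.29], [0.84, -0.36, 0.4, -0.47], [0.01, -0.73, -0.68, 0.96]]
{'clock': 0.1, 'joint_pos': array([ 1.18299667e+00,  2.41331459e-01,  3.84229222e-03,  1.33521112e+00,
       -4.99958197e-06,  1.57080149e+00]), 'joint_vel': array([ 0.00073591, -0.00156001,  0.00452038,  0.00217942,  0.00118194,
        0.00164465]), 'tau': array([-6.21535855e-04, -3.73138797e+01,  2.53009844e+01,  1.08416949e-02,
       -7.73231523e-05,  6.33779365e-06]), 'eef_pos': array([0.18886891, 0.46236043, 0.24449869]), 'tool_rot': array([ 8.30107194e-01,  5.57603031e-01, -7.88847858e-04,  5.32905465e-04]), 'ft_force': array([-0.49596436, -0.02698443,  0.61230232]), 'ft_torque': array([ 0.06733656,  0.06347968, -0.01398034]), 'grip_width': 0.08532269785415421}
```

View pics/top.png

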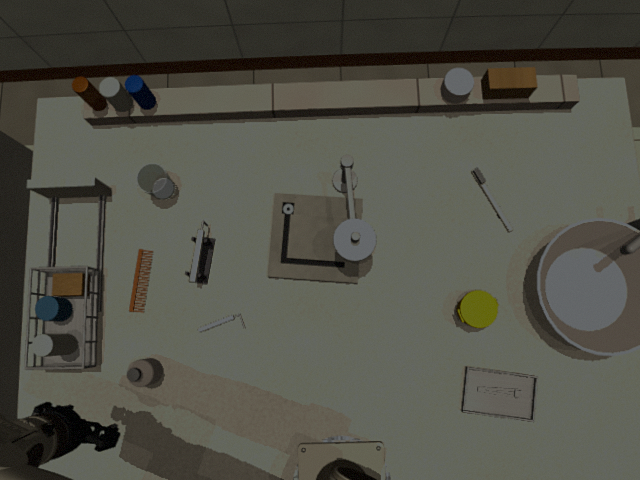

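View pics/scene.png

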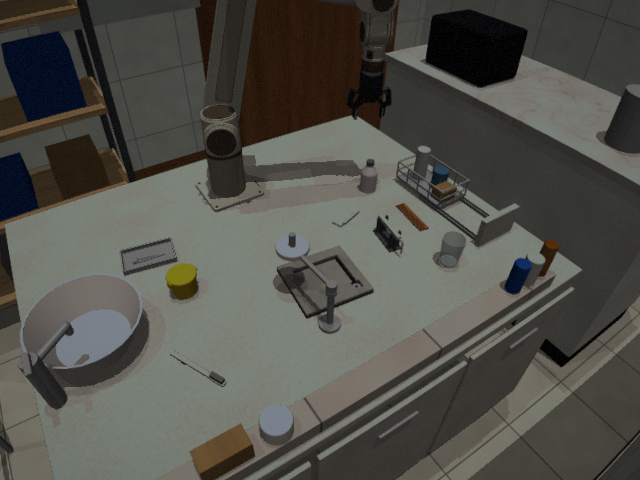

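Top view: the drainer is at about (318,238), with its drain at (288,209), corner (286,262) and closed end hidden near the lamp head (355,240). The lamp post is at (347,162). Pick candidates are the one in the rest at (200,252) and a small one lying loose at (222,322), plus the outline in a tray at (499,391). The one in the rest fits, being larger and lying in the notches. I'll enlarge to confirm.

Run:
```python
from h import *
a=cv2.imread('pics/top.png'); s=cv2.imread('pics/scene.png')
f=lambda im,u0,v0,u1,v1,w,h: cv2.resize(im[v0:v1,u0:u1],(w,h),interpolation=cv2.INTER_CUBIC)
L=f(a,175,215,255,335,400,600); R=f(s,320,195,420,270,400,300); R2=f(s,270,220,390,310,400,300)
cv2.imwrite('pics/c1.png',np.hstack([L,np.vstack([R,R2])]))
cv2.imwrite('pics/c2.png',f(a,260,145,390,290,715,798)[:600])
cv2.imwrite('pics/c2.png',f(a,260,145,390,290,538,600))
```

```text
(no output)
```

View pics/c1.png

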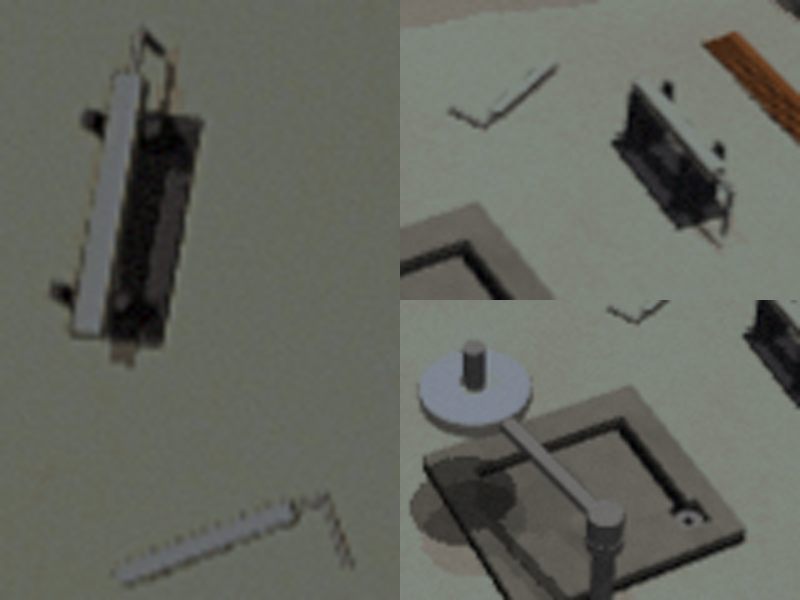

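View pics/c2.png

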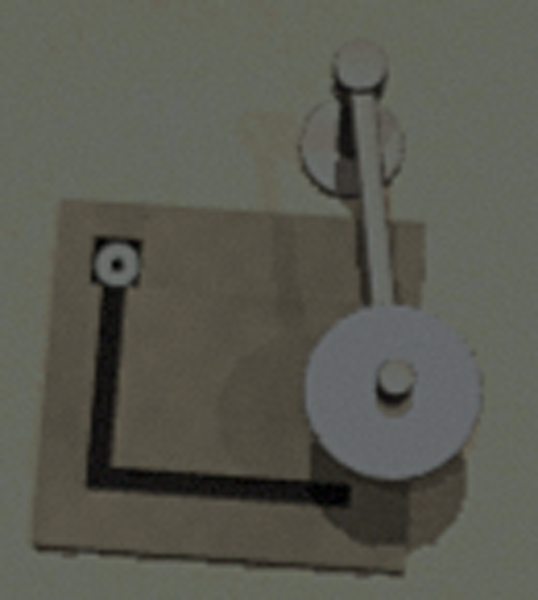

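Top crop: the rest pick is a white handle from (192.5,281.5) to (200.4,230), lying in two dark posts with its tip at the far (+x) end. The loose one is clearly smaller and not on a rest, so the rest one is meant. The second crop shows the lamp head covering the slab's right side, the knob top at (355.5,236.4) and the hinge at (347,161.4).

Run:
```python
from h import *
from scipy.spatial.transform import Rotation as Rn
t=load('top');s=load('scene')
T=lambda x,y:(260+x/4.138,145+y/4.138)
S=lambda x,y:(270+x/3.333,220+y/3.333)
p=lambda n,v:print(n,np.round(v,4).tolist())
for n,a,b in[('knob',(395,378),(75,46)),('hinge',(360,68),(205,213)),('corner',(101,478),(220,125)),('drain',(117,264),(288,218)),('slabTL',(62,199),(345,235)),('slabBL',(35,548),(230,88))]:
    r=tri((t,*T(*a)),(s,*S(*b))); print(n,r[0].round(4).tolist(),r[1])
for n,a,z in[('knob',(395,378),.198),('hinge',(360,68),.155),('drain',(117,264),.008),('corner',(101,478),.013),('end',(351,494),.013),('TL',(62,199),.018),('TR',(425,223),.018),('BR',(403,574),.018),('BL',(35,548),.018)]:
    p(n,atz(t,*T(*a),z))
for n,a,b in[('pback',(88,335),(235,85)),('pfront',(127,75),(325,180))]:
    a=(175+a[0]/5,215+a[1]/5);b=(320+b[0]/4,195+b[1]/4)
    print(n,tri((t,*a),(s,*b)),atz(t,*a,.064).round(4))
c=bot.camera('wrist');print('wristcam in tool:')
o=bot.get_obs(); R=Rn.from_quat(o['tool_rot']).as_matrix(); M=np.linalg.inv(c['world_to_cam'])
print((R.T@(M[:3,3]-o['eef_pos'])).round(3),(R.T@M[:3,:3]).round(2).tolist(),c['intrinsics'][0,0],R.round(3).tolist())
```

```text
knob [0.5274, -0.0388, 0.1946] [0.0011, 0.0011]
hinge [0.6965, -0.0302, 0.1555] [0.0008, 0.0008]
corner [0.5078, 0.1186, 0.0121] [0.002, 0.002]
drain [0.631, 0.1061, 0.0096] [0.0006, 0.0006]
slabTL [0.671, 0.1372, 0.0073] [0.0003, 0.0003]
slabBL [0.4695, 0.1567, 0.0091] [0.0019, 0.0019]
knob [0.5263, -0.0396, 0.198]
hinge [0.6963, -0.0309, 0.155]
drain [0.631, 0.1057, 0.008]
corner [0.5067, 0.1168, 0.013]
end [0.4934, -0.0235, 0.013]
TL [0.668, 0.136, 0.018]
TR [0.647, -0.0712, 0.018]
BR [0.4472, -0.0505, 0.018]
BL [0.4677, 0.1541, 0.018]
pback (array([0.45801586, 0.32167538, 0.05165345]), [0.0012, 0.0012]) [0.4575 0.3197 0.064 ]
pfront (array([0.57975012, 0.30865824, 0.04726459]), [0.0019, 0.0019]) [0.5754 0.3031 0.064 ]
wristcam in tool:
[-0.    -0.079 -0.128] [[1.0, -0.0, -0.0], [0.0, 0.95, 0.3], [0.0, -0.3, 0.95]] 356.2051738834735 [[0.378, 0.926, -0.001], [0.926, -0.378, -0.002], [-0.002, -0.0, -1.0]]
```

>>> play_rows:
  motion:
    - {"fingers":0,"translation":[-2,3,0],"roll":7}
    - {"fingers":0,"translation":[-4,6,0],"roll":14}
    - {"fingers":0,"translation":[-6,9,0],"roll":21}
    - {"fingers":0,"translation":[-8,12,0],"roll":28}
    - {"fingers":0,"translation":[-10,15,0],"roll":35}
    - {"fingers":0,"translation":[-12,18,0],"roll":42}
    - {"fingers":0,"translation":[-14,21,0],"roll":49}
    - {"fingers":0,"translation":[-16,24,0],"roll":56}
    - {"fingers":0,"translation":[-18,27,0],"roll":63}
    - {"fingers":0,"translation":[-20,30,0],"roll":70}
    - {"fingers":0,"translation":[-22,33,0],"roll":77}
    - {"fingers":0,"translation":[-24,36,0],"roll":84}
    - {"fingers":0,"translation":[-26,39,0],"roll":91}
    - {"fingers":0,"translation":[-28,42,0],"roll":98}
    - {"fingers":0,"translation":[-30,45,0],"roll":105}
    - {"fingers":0,"translation":[-32,48,0],"roll":112}
    - {"fingers":0,"translation":[-33.6,50.2,0],"roll":119}
    - {"fingers":0,"translation":[-33.6,50.2,0],"roll":126}
    - {"fingers":0,"translation":[-33.6,50.2,0],"roll":133}
    - {"fingers":0,"translation":[-33.6,50.2,0],"roll":140}

```text
clock: 1.82
eef_pos: [0.5267, -0.0389, 0.2445]
tool_rot: [0.806, -0.592, -0.001, 0.0]
ft_force: [0.4, -0.4, -0.5]
grip_width: 0.0427
```

>>> play_rows:
  motion:
    - {"fingers":0,"translation":[0,0,0],"roll":7}
    - {"fingers":0,"translation":[0,0,0],"roll":14}
    - {"fingers":0,"translation":[0,0,1],"roll":15}
    - {"fingers":0,"translation":[0,0,2.5],"roll":15}
    - {"fingers":0,"translation":[0,0,4],"roll":15}
    - {"fingers":0,"translation":[0,0,5.5],"roll":15}
    - {"fingers":0,"translation":[0,0,7],"roll":15}
    - {"fingers":0,"translation":[0,0,7],"roll":15}

```text
clock: 2.48
eef_pos: [0.524, -0.0378, 0.1712]
tool_rot: [0.725, -0.689, -0.003, 0.002]
ft_force: [-1.1, -0.1, -1.2]
grip_width: 0.0427
```

>>> play_rows:
  motion:
    - {"fingers":0,"translation":[1.2,0,0],"roll":-4}
    - {"fingers":0,"translation":[2.4,-0.2,0],"roll":-8}
    - {"fingers":0,"translation":[3.5,-0.4,0],"roll":-12}
    - {"fingers":0,"translation":[4.7,-0.7,0],"roll":-16}
    - {"fingers":0,"translation":[5.8,-1.0,0],"roll":-20}
    - {"fingers":0,"translation":[6.9,-1.5,0],"roll":-24}
    - {"fingers":0,"translation":[8.0,-2.0,0],"roll":-28}
    - {"fingers":0,"translation":[9.0,-2.6,0],"roll":-32}
    - {"fingers":0,"translation":[10.0,-3.2,0],"roll":-36}
    - {"fingers":0,"translation":[10.9,-4.0,0],"roll":-40}
    - {"fingers":0,"translation":[11.8,-4.8,0],"roll":-44}
    - {"fingers":0,"translation":[12.6,-5.6,0],"roll":-48}
    - {"fingers":0,"translation":[13.4,-6.5,0],"roll":-52}
    - {"fingers":0,"translation":[14.1,-7.5,0],"roll":-56}
    - {"fingers":0,"translation":[14.7,-8.5,0],"roll":-60}
    - {"fingers":0,"translation":[15.3,-9.5,0],"roll":-64}
    - {"fingers":0,"translation":[15.8,-10.6,0],"roll":-68}
    - {"fingers":0,"translation":[16.0,-11.2,0],"roll":-70}
    - {"fingers":0,"translation":[16.0,-11.2,0],"roll":-70}

```text
clock: 4.07
eef_pos: [0.6473, -0.1927, 0.1749]
tool_rot: [0.989, -0.149, 0.0, 0.0]
ft_force: [0.6, 1.1, 0.1]
grip_width: 0.0423
```

Run:
```python
from h import *
snap('top','top2'); o=bot.get_obs(); print(o['eef_pos'],o['tool_rot'],o['joint_pos'].round(2))
```

```text
[ 0.6466185  -0.19247648  0.17494568] [ 9.88758085e-01 -1.49523953e-01 -1.85263465e-04 -5.45247541e-05] [-0.29  0.63  0.42  1.36  0.    1.58]
```

View pics/top2.png

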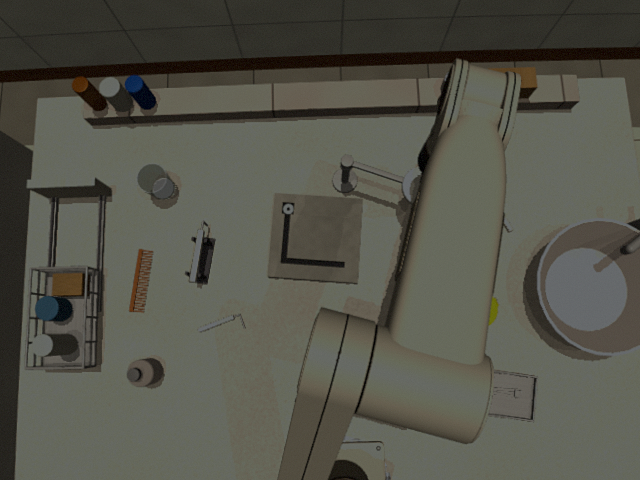

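>>> play_rows:
  motion:
    - {"fingers":0,"translation":[0,0,-3],"roll":0}
    - {"fingers":0,"translation":[0,0,-6],"roll":0}
    - {"fingers":0,"translation":[0,0,-8],"roll":0}
    - {"fingers":0,"translation":[-1.8,-3,-8],"roll":-7}
    - {"fingers":0,"translation":[-3.7,-5.9,-8],"roll":-14}
    - {"fingers":0,"translation":[-5.5,-8.9,-8],"roll":-21}
    - {"fingers":0,"translation":[-7.3,-11.8,-8],"roll":-28}
    - {"fingers":0,"translation":[-9.2,-14.8,-8],"roll":-35}
    - {"fingers":0,"translation":[-11,-17.7,-8],"roll":-42}
    - {"fingers":0,"translation":[-12.9,-20.7,-8],"roll":-49}
    - {"fingers":0,"translation":[-14.7,-23.7,-8],"roll":-56}
    - {"fingers":0,"translation":[-16.5,-26.6,-8],"roll":-63}
    - {"fingers":0,"translation":[-18.4,-29.6,-8],"roll":-70}
    - {"fingers":0,"translation":[-20.2,-32.5,-8],"roll":-77}
    - {"fingers":0,"translation":[-22,-35.5,-8],"roll":-84}
    - {"fingers":0,"translation":[-23.9,-38.4,-8],"roll":-91}
    - {"fingers":0,"translation":[-25.7,-41.4,-8],"roll":-98}
    - {"fingers":0,"translation":[-27.5,-44.3,-8],"roll":-99}
    - {"fingers":0,"translation":[-27.5,-44.3,-8],"roll":-99}
    - {"fingers":0,"translation":[-27.5,-44.3,-8],"roll":-99}

```text
clock: 5.78
eef_pos: [0.5134, 0.3138, 0.2553]
tool_rot: [0.755, 0.656, -0.0, 0.0]
ft_force: [-0.6, -0.4, -1.1]
grip_width: 0.0426
```

Run:
```python
from h import *
snap('wrist','w1'); o=bot.get_obs(); print(o['eef_pos'],o['tool_rot'],o['joint_pos'].round(2))
```

```text
[0.51399667 0.31250443 0.25535142] [ 7.55465232e-01  6.55188646e-01 -2.76957866e-04  2.09366098e-04] [ 0.55  0.44  0.32  1.45 -0.    0.69]
```

>>> play_rows:
  motion:
    - {"fingers":-0.3,"translation":[0,0,3],"roll":0}
    - {"fingers":-0.3,"translation":[0,0,6],"roll":0}
    - {"fingers":-0.3,"translation":[0,0,9],"roll":0}
    - {"fingers":-0.3,"translation":[0,0,10],"roll":0}
    - {"fingers":-0.3,"translation":[0,0,10],"roll":0}
    - {"fingers":-0.3,"translation":[0,0,10],"roll":0}

```text
clock: 6.33
eef_pos: [0.5153, 0.3111, 0.1559]
tool_rot: [0.757, 0.654, -0.0, 0.0]
ft_force: [0.3, -0.4, 1.4]
grip_width: 0.0552
```

Run:
```python
from h import *
snap('wrist','w2'); o=bot.get_obs(); print(o['eef_pos'],o['tool_rot'],o['joint_pos'].round(2))
a=cv2.imread('pics/w1.png');b=cv2.imread('pics/w2.png')
cv2.imwrite('pics/w12.png',np.hstack([a[:,160:480],b[:,80:560]]))
```

```text
[0.51600993 0.31188995 0.15715176] [7.56392566e-01 6.54116735e-01 1.22811829e-03 2.73284389e-04] [ 0.54  0.49  0.14  1.21 -0.    0.69]
```

View pics/w12.png

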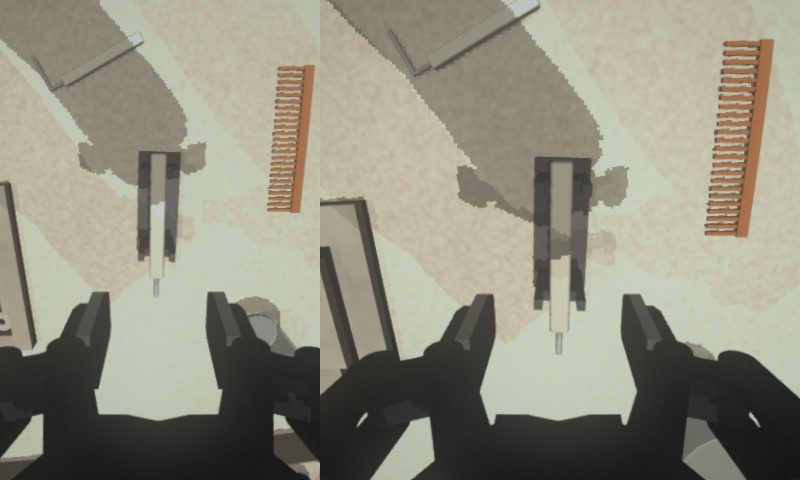

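Wrist views (left high, right low): the pick lies straight in both notches of the rest with its rod toward the image bottom (+x). In the right view the handle's top runs from about (562,161) to (559,332) of the montage. The small loose pick is at the top and the comb on the right.

Run:
```python
from h import *
a=load('w1');b=load('w2');t=load('top')
A=lambda x,y:(a,x+160,y); B=lambda x,y:(b,x-240,y)
for n,p,q in[('back',(158.5,154),(562,161)),('front',(156,279),(559,332)),('rod end',(156,296),(559,353)),('postL',(138,152),(535,158)),('postR',(181,152),(591,158))]:
    r=tri(A(*p),B(*q)); print(n,r[0].round(4),r[1], atz(*B(*q),.064).round(4))
for n,q in[('back',(562,161)),('front',(559,332))]: print(n, atz(*B(*q),.064), proj(t,atz(*B(*q),.064)))
# edges of the handle at z=.064
g=cv2.cvtColor(cv2.imread('pics/w2.png'),cv2.COLOR_BGR2GRAY)
for v in(180,220,300): print(v,g[v,285:355].tolist())
```

```text
back [0.4608 0.3217 0.0294] [0.0002, 0.0002] [0.4575 0.322  0.064 ]
front [0.5785 0.3024 0.0587] [0.0, 0.0] [0.5751 0.303  0.064 ]
rod end [0.5986 0.2995 0.0554] [0.0, 0.0] [0.5925 0.3004 0.064 ]
postL [ 0.4596  0.2989 -0.0253] [0.0005, 0.0005] [0.4534 0.306  0.064 ]
postR [ 0.4647  0.3451 -0.005 ] [0.0002, 0.0002] [0.4583 0.3396 0.064 ]
back [0.45751783 0.32195382 0.064     ] (np.float64(191.62338898315755), np.float64(282.00041003614524))
front [0.57511633 0.30295306 0.064     ] (np.float64(200.4587021294659), np.float64(230.10451269339777))
180 [138, 139, 139, 141, 141, 141, 140, 128, 109, 84, 64, 61, 59, 59, 59, 60, 59, 58, 59, 60, 66, 68, 66, 63, 64, 80, 105, 129, 144, 146, 147, 148, 147, 147, 147, 147, 147, 147, 147, 147, 147, 147, 147, 148, 147, 141, 129, 104, 75, 64, 64, 64, 65, 64, 65, 64, 63, 63, 63, 63, 63, 64, 64, 64, 71, 97, 122, 130, 129, 129]
220 [148, 147, 145, 129, 116, 115, 115, 113, 97, 78, 71, 70, 70, 69, 70, 70, 68, 69, 69, 67, 69, 68, 69, 70, 73, 97, 115, 133, 144, 147, 147, 146, 148, 146, 147, 146, 146, 146, 146, 147, 147, 146, 146, 146, 140, 130, 111, 101, 103, 104, 102, 102, 103, 104, 103, 103, 102, 102, 102, 102, 104, 105, 113, 170, 195, 198, 197, 196, 194, 193]
300 [189, 189, 189, 189, 188, 188, 189, 187, 155, 112, 98, 97, 96, 97, 97, 97, 96, 95, 125, 143, 145, 138, 133, 130, 125, 154, 181, 194, 197, 198, 198, 197, 198, 198, 198, 198, 198, 198, 198, 198, 198, 197, 189, 173, 134, 110, 111, 111, 111, 111, 99, 83, 80, 85, 84, 85, 84, 84, 82, 85, 119, 178, 199, 203, 202, 202, 203, 203, 202, 203]
```

>>> play_rows:
  motion:
    - {"fingers":-0.3,"translation":[0,0,2.5],"roll":1}
    - {"fingers":-0.3,"translation":[0,0,5],"roll":1}
    - {"fingers":-0.3,"translation":[0,0,7.5],"roll":1}
    - {"fingers":-0.3,"translation":[0,0,9],"roll":1}
    - {"fingers":-0.3,"translation":[0,0,10],"roll":1}
    - {"fingers":-0.3,"translation":[0,0,10.5],"roll":1}
    - {"fingers":-0.3,"translation":[0,0,10.5],"roll":1}
    - {"fingers":1,"translation":[0,0,10.5],"roll":1}
    - {"fingers":1,"translation":[0,0,10.5],"roll":1}
    - {"fingers":1,"translation":[0,0,10.5],"roll":1}
    - {"fingers":1,"translation":[0,0,10.5],"roll":1}
    - {"fingers":1,"translation":[0,0,10.5],"roll":1}
    - {"fingers":1,"translation":[0,0,10.5],"roll":1}
    - {"fingers":1,"translation":[0,0,10.5],"roll":1}
    - {"fingers":1,"translation":[0,0,10.5],"roll":1}
    - {"fingers":1,"translation":[0,0,10.5],"roll":1}

```text
clock: 7.72
eef_pos: [0.5158, 0.3128, 0.0518]
tool_rot: [0.762, 0.648, 0.001, 0.0]
ft_force: [-0.0, -0.9, 4.9]
grip_width: 0.0132
```

Run:
```python
from h import *
snap('wrist','w3'); o=bot.get_obs(); print(o['eef_pos'],o['tool_rot'],o['grip_width'],o['ft_force'],o['ft_torque'])
```

```text
[0.51577603 0.31275514 0.05180865] [7.61642416e-01 6.47995944e-01 1.42770246e-03 2.18290737e-04] 0.013326929920642931 [-0.35416633 -0.30337707  5.72767244] [-0.07522969  0.06212052  0.02163857]
```

>>> play_rows:
  motion:
    - {"fingers":1,"translation":[0,0,-0.5],"roll":0}
    - {"fingers":1,"translation":[0,0,-1.5],"roll":0}
    - {"fingers":1,"translation":[0,0,-3],"roll":0}
    - {"fingers":1,"translation":[0,0,-5],"roll":0}
    - {"fingers":1,"translation":[0,0,-7.5],"roll":0}
    - {"fingers":1,"translation":[0,0,-10],"roll":0}
    - {"fingers":1,"translation":[-2.5,0.9,-12],"roll":0}
    - {"fingers":1,"translation":[-5,1.7,-14],"roll":0}
    - {"fingers":1,"translation":[-7.5,2.6,-14],"roll":0}
    - {"fingers":1,"translation":[-10,3.4,-14],"roll":0}
    - {"fingers":1,"translation":[-12.5,4.3,-14],"roll":0}
    - {"fingers":1,"translation":[-15,5.1,-14],"roll":0}
    - {"fingers":1,"translation":[-17.5,6,-14],"roll":0}
    - {"fingers":1,"translation":[-20,6.8,-14],"roll":0}
    - {"fingers":1,"translation":[-22.5,7.7,-14],"roll":0}
    - {"fingers":1,"translation":[-24,8.3,-14],"roll":0}
    - {"fingers":1,"translation":[-25,8.5,-14],"roll":0}
    - {"fingers":1,"translation":[-25,8.5,-14],"roll":0}
    - {"fingers":1,"translation":[-25,8.5,-14],"roll":0}
    - {"fingers":1,"translation":[-25,8.5,-14],"roll":0}

```text
clock: 9.43
eef_pos: [0.5584, 0.0527, 0.1904]
tool_rot: [0.761, 0.648, 0.0, -0.0]
ft_force: [-0.4, -0.8, 0.1]
grip_width: 0.0131
```

Run:
```python
from h import *
c=snap('wrist','w4'); o=bot.get_obs(); print(o['eef_pos'],o['tool_rot'],o['grip_width'],o['ft_force'])
for p in[(.4915,-.0168),(.5046,.1176),(.629,.1055)]: print(proj(c,np.array([*p,.018])),proj(c,np.array([*p,.008])))
snap('scene','s4')
```

```text
[0.55845192 0.05294411 0.19038702] [ 7.61137780e-01  6.48590194e-01  6.26313831e-05 -1.92966344e-04] 0.012905437053401948 [ 0.94079639  0.60548348 -0.52716965]
(np.float64(222.60396175298723), np.float64(156.90809326841912)) (np.float64(225.57845156223487), np.float64(155.94829978239056))
(np.float64(385.4719925744033), np.float64(146.158338303738)) (np.float64(383.3345952409895), np.float64(145.5344021860504))
(np.float64(386.4607893208378), np.float64(284.8855114511146)) (np.float64(384.54775940731923), np.float64(280.43610238319087))
```

View pics/w4.png

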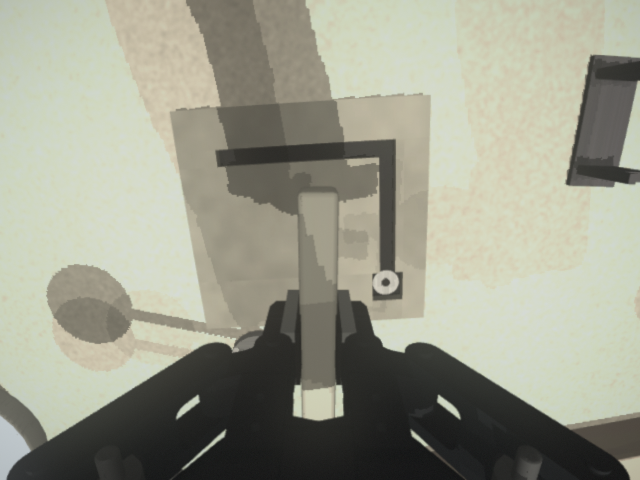

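The wrist view shows the whole groove: closed end at about (217,158), corner at (387,150), drain grate at (386,282). The pick is straight in the jaws. I'll refine numerically against the prediction.

Run:
```python
from h import *
c=load('w4'); g=cv2.cvtColor(cv2.imread('pics/w4.png'),cv2.COLOR_BGR2GRAY)
for u in(245,270,350,365):
    print('col',u,g[138:176,u].tolist())
for v in(190,225,250): print('row',v,g[v,370:405].tolist())
print('end',g[158,205:232].tolist())
P=[]
```

```text
col 245 [91, 91, 92, 91, 91, 93, 92, 94, 93, 91, 66, 53, 50, 50, 51, 51, 51, 51, 50, 50, 50, 50, 51, 51, 51, 51, 65, 84, 94, 96, 96, 97, 97, 97, 97, 97, 97, 98]
col 270 [93, 93, 93, 93, 93, 93, 93, 90, 70, 52, 46, 47, 45, 46, 47, 47, 47, 46, 46, 45, 46, 46, 46, 47, 53, 73, 92, 95, 95, 96, 95, 95, 96, 94, 95, 95, 95, 95]
col 350 [175, 175, 171, 132, 87, 74, 74, 74, 74, 73, 75, 73, 74, 74, 75, 73, 73, 73, 63, 62, 99, 169, 177, 177, 177, 177, 175, 163, 155, 123, 118, 118, 118, 118, 118, 118, 117, 117]
col 365 [179, 175, 138, 92, 77, 77, 77, 76, 76, 76, 76, 76, 76, 76, 76, 74, 64, 62, 63, 90, 147, 170, 171, 172, 173, 169, 138, 118, 116, 117, 117, 118, 118, 118, 119, 118, 119, 118]
row 190 [119, 119, 120, 121, 121, 123, 133, 170, 176, 119, 79, 73, 73, 73, 73, 74, 74, 73, 72, 74, 73, 73, 71, 71, 77, 103, 152, 160, 161, 163, 170, 171, 171, 170, 167]
row 225 [169, 168, 169, 169, 168, 168, 169, 168, 165, 124, 84, 73, 72, 72, 72, 72, 71, 72, 71, 73, 72, 71, 67, 74, 84, 131, 160, 166, 166, 166, 166, 166, 166, 164, 162]
row 250 [179, 180, 178, 179, 178, 177, 178, 177, 167, 132, 91, 73, 71, 72, 70, 71, 71, 73, 72, 72, 73, 70, 66, 73, 86, 133, 161, 168, 168, 168, 167, 168, 168, 166, 165]
end [155, 155, 155, 154, 155, 155, 154, 155, 155, 154, 150, 108, 81, 75, 70, 65, 64, 64, 64, 65, 65, 65, 64, 64, 65, 64, 64]
```

Run:
```python
from h import *
cv2.imwrite('pics/c4.png',np.vstack([cv2.resize(cv2.imread('pics/w4.png')[130:180,205:405],(800,200),interpolation=cv2.INTER_NEAREST),cv2.resize(cv2.imread('pics/s4.png')[180:340,220:420],(500,400),interpolation=cv2.INTER_CUBIC)[:, :].copy() if 0 else cv2.copyMakeBorder(cv2.resize(cv2.imread('pics/s4.png')[180:340,220:420],(500,400),interpolation=cv2.INTER_CUBIC),0,0,0,300,cv2.BORDER_CONSTANT)]))
```

```text
(no output)
```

View pics/c4.png

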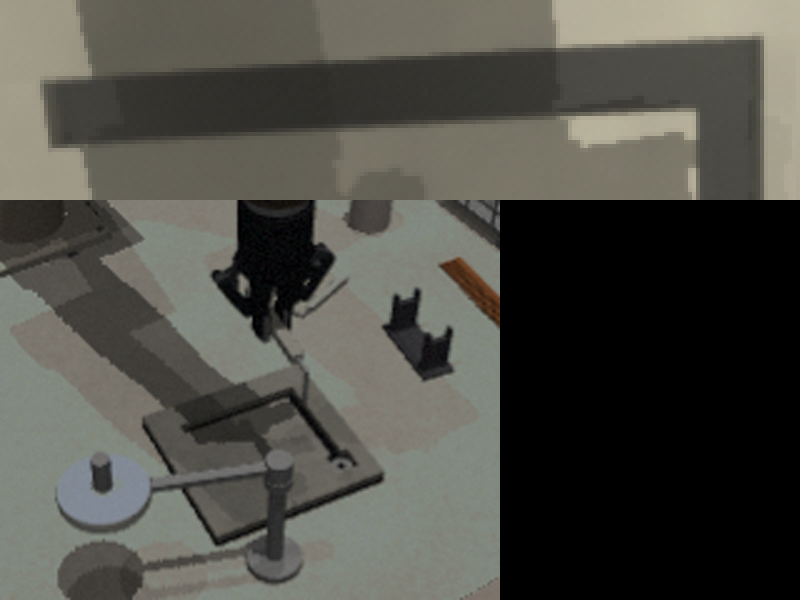

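Run:
```python
from h import *
c=load('w4')
L1=np.array([atz(c,u,v,.018)[:2] for u,v in[(245,156.1),(270,154.5),(350,149.8),(365,148.9)]])
L2=np.array([atz(c,u,v,.018)[:2] for u,v in[(387.2,190),(387.05,225),(387.1,250)]])
E=atz(c,216.3,158,.018)[:2]; D=atz(c,386,282,.008)[:2]
print(L1.round(4).tolist(),L2.round(4).tolist(),E.round(4),D.round(4))
def fit(P):
    m=P.mean(0); d=np.linalg.svd(P-m)[2][0]; return m,d
m1,d1=fit(L1);m2,d2=fit(L2); st=np.linalg.solve(np.c_[d1,-d2],m2-m1); C=m1+st[0]*d1
d=d1*np.sign(d1[1]); S=E+.007*d; S=m1+((S-m1)@d)*d
print('corner',C.round(4),'start',S.round(4),'dirs',np.degrees(np.arctan2(*d[::-1])),d2,'len',np.linalg.norm(C-S),np.linalg.norm(D-C))
# top view estimates at z=.018
t=load('top2')
```

```text
[[0.494, 0.0018], [0.4961, 0.0225], [0.5029, 0.0883], [0.5042, 0.1007]] [[0.541, 0.1152], [0.5718, 0.1118], [0.5949, 0.1095]] [ 0.4915 -0.0222] [0.6308 0.1067]
corner [0.5061 0.1188] start [ 0.4922 -0.0153] dirs 84.08974741657177 [ 0.99454083 -0.10434818] len 0.13477663334068038 0.12537311516049118
```

Run:
```python
from h import *
c=load('s4'); T=np.array([.5584,.0529,.1904])
for n,dx,dz in[('tip',.080,-.0418),('bend',.08,.005),('end',.06,.005)]:
    p=T+[dx*np.cos(-.1595),dx*np.sin(-.1595),dz]; u,v=proj(c,p); print(n,p.round(4),(round(u,1),round(v,1)),'crop',(u-220)*2.5,(v-180)*2.5+200)
# horizontal profile to find the tip rod
g=cv2.cvtColor(cv2.imread('pics/s4.png'),cv2.COLOR_BGR2GRAY)
for v in range(244,266,2): print(v,g[v,332:352].tolist())
```

```text
tip [0.6374 0.0402 0.1486] (np.float64(340.9), np.float64(260.6)) crop 302.23149950320544 401.38797485998225
bend [0.6374 0.0402 0.1954] (np.float64(341.8), np.float64(247.2)) crop 304.51083868411604 367.9343435452756
end [0.6176 0.0434 0.1954] (np.float64(338.3), np.float64(242.2)) crop 295.8323902054535 355.522703487799
244 [132, 134, 124, 94, 61, 58, 61, 83, 103, 122, 134, 133, 135, 132, 131, 126, 125, 128, 126, 124]
246 [133, 126, 128, 123, 111, 99, 102, 92, 80, 108, 117, 130, 134, 135, 134, 135, 133, 128, 123, 123]
248 [104, 102, 103, 104, 104, 104, 103, 100, 94, 79, 94, 115, 135, 133, 135, 134, 134, 134, 131, 130]
250 [103, 101, 104, 103, 103, 102, 102, 103, 97, 74, 50, 91, 132, 133, 130, 130, 131, 132, 135, 135]
252 [101, 102, 103, 100, 100, 100, 102, 102, 98, 77, 52, 71, 103, 116, 131, 134, 132, 132, 135, 136]
254 [103, 104, 100, 96, 93, 95, 98, 99, 92, 62, 57, 79, 97, 99, 112, 130, 134, 134, 135, 132]
256 [60, 43, 42, 39, 33, 47, 78, 94, 89, 62, 59, 88, 98, 97, 97, 103, 117, 132, 134, 134]
258 [25, 30, 25, 29, 9, 23, 36, 63, 76, 52, 59, 85, 95, 95, 94, 93, 96, 102, 124, 131]
260 [88, 91, 91, 79, 19, 11, 14, 23, 31, 43, 65, 93, 92, 89, 89, 91, 93, 95, 97, 113]
262 [57, 60, 58, 61, 61, 49, 19, 17, 15, 31, 53, 85, 92, 94, 93, 91, 93, 92, 87, 87]
264 [60, 59, 59, 59, 60, 73, 86, 36, 15, 8, 21, 40, 65, 90, 94, 90, 86, 88, 86, 89]
```

>>> play_rows:
  motion:
    - {"fingers":1,"translation":[-1,-1.7,0],"roll":0}
    - {"fingers":1,"translation":[-2,-3.4,0],"roll":0}
    - {"fingers":1,"translation":[-3,-5.1,0],"roll":0}
    - {"fingers":1,"translation":[-4,-6.8,0],"roll":0}
    - {"fingers":1,"translation":[-5,-8.5,1],"roll":0}
    - {"fingers":1,"translation":[-6,-10.2,3],"roll":0}
    - {"fingers":1,"translation":[-7,-11.9,5],"roll":0}
    - {"fingers":1,"translation":[-7.5,-13,7],"roll":0}
    - {"fingers":1,"translation":[-7.8,-13.5,8.5],"roll":0}
    - {"fingers":1,"translation":[-7.8,-13.5,9.5],"roll":0}
    - {"fingers":1,"translation":[-7.8,-13.5,10],"roll":0}
    - {"fingers":1,"translation":[-7.8,-13.5,10],"roll":0}
    - {"fingers":1,"translation":[-7.8,-13.5,10],"roll":0}
    - {"fingers":1,"translation":[-7.8,-13.5,10],"roll":0}

```text
clock: 10.7
eef_pos: [0.414, -0.0032, 0.0911]
tool_rot: [0.761, 0.648, 0.001, 0.001]
ft_force: [0.1, 0.2, -0.8]
grip_width: 0.0131
```

Run:
```python
from h import *
o=bot.get_obs(); print(o['eef_pos'],o['tool_rot'],o['grip_width'],o['ft_force'],o['joint_pos'].round(2))
c=snap('scene','s5');t=snap('top','t5')
P=o['eef_pos']+[.0795,-.0131,-.0418]
print(proj(c,P),proj(c,P*[1,1,0]+[0,0,.018]),proj(t,P))
a=cv2.imread('pics/s5.png')[230:280,265:325]; b=cv2.imread('pics/t5.png')[230:290,310:370]
cv2.imwrite('pics/c5.png',np.hstack([cv2.resize(a,(480,400),interpolation=cv2.INTER_CUBIC),cv2.resize(b,(400,400),interpolation=cv2.INTER_CUBIC)])[:,:800])
```

```text
[ 0.41398687 -0.00322742  0.09107859] [7.61382536e-01 6.48302299e-01 6.75140606e-04 5.53869542e-04] 0.013131058975256644 [ 0.11890819  0.21326396 -0.79021415] [-0.01  0.21 -0.47  0.89  0.    0.15]
(np.float64(294.11045570785853), np.float64(262.76145465932177)) (np.float64(294.3469266317031), np.float64(270.39815728329705)) (np.float64(342.20474411095176), np.float64(262.45272843383276))
```

View pics/c5.png

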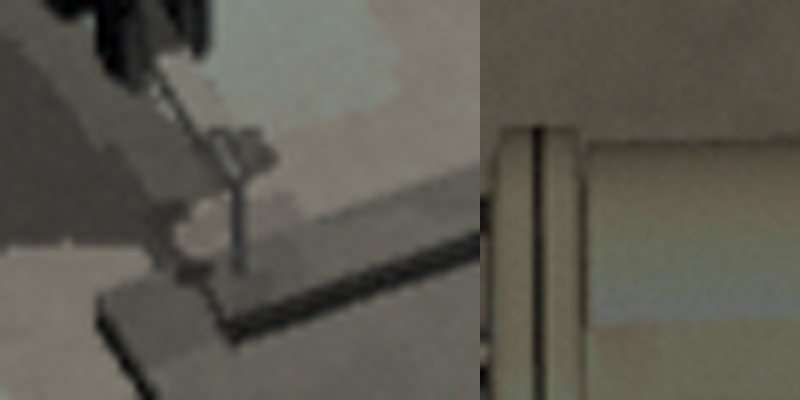

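Run:
```python
from h import *
c=load('s5')
S=np.array([.4922,-.0153]);y=np.array([.103,.9947]);x=np.array([.9947,-.103])
for a,b in[(-7,-7),(7,-7),(-7,20),(7,20),(0,0)]:
  for z in(.018,.008):
    u,v=proj(c,np.array([*(S+x*a/1000+y*b/1000),z])); print(a,b,z,round((u-265)*8),round((v-230)*8))
```

```text
-7 -7 0.018 210 314
-7 -7 0.008 211 333
7 -7 0.018 226 339
7 -7 0.008 227 358
-7 20 0.018 277 290
-7 20 0.008 277 310
7 20 0.018 293 315
7 20 0.008 294 334
0 0 0.018 235 320
0 0 0.008 236 339
```

Tip is at about (295,263.5) in the scene image, and both the tip and the groove sit about 1 px right of prediction, so they agree with each other. Descending.

>>> play_rows:
  motion:
    - {"fingers":1,"translation":[0,-0.15,0.5],"roll":0}
    - {"fingers":1,"translation":[0,-0.15,1],"roll":0}
    - {"fingers":1,"translation":[0,-0.15,1.5],"roll":0}
    - {"fingers":1,"translation":[0,-0.15,2],"roll":0}
    - {"fingers":1,"translation":[0,-0.15,2.4],"roll":0}
    - {"fingers":1,"translation":[0,-0.15,2.8],"roll":0}
    - {"fingers":1,"translation":[0,-0.15,3.1],"roll":0}
    - {"fingers":1,"translation":[0,-0.15,3.4],"roll":0}
    - {"fingers":1,"translation":[0,-0.15,3.6],"roll":0}
    - {"fingers":1,"translation":[0,-0.15,3.7],"roll":0}
    - {"fingers":1,"translation":[0,-0.15,3.7],"roll":0}
    - {"fingers":1,"translation":[0,-0.15,3.7],"roll":0}
    - {"fingers":1,"translation":[0,-0.15,3.7],"roll":0}

```text
clock: 11.88
eef_pos: [0.4116, -0.0033, 0.0535]
tool_rot: [0.762, 0.648, 0.0, 0.0]
ft_force: [0.1, -0.2, 0.2]
grip_width: 0.0129
```

>>> play_rows:
  motion:
    - {"fingers":1,"translation":[0,0,0.1],"roll":0}
    - {"fingers":1,"translation":[0,0,0.2],"roll":0}
    - {"fingers":1,"translation":[0,0,0.2],"roll":0}
    - {"fingers":1,"translation":[0,0,0.2],"roll":0}

```text
clock: 12.22
eef_pos: [0.4114, -0.0033, 0.0513]
tool_rot: [0.762, 0.648, -0.0, -0.0]
ft_force: [0.1, 0.1, -0.9]
grip_width: 0.0129
```

Run:
```python
from h import *
o=bot.get_obs(); print(o['eef_pos'],o['tool_rot'],o['grip_width'],o['ft_force'],o['ft_torque'])
```

```text
[ 0.4113513  -0.00333156  0.05125365] [ 7.61638993e-01  6.48001571e-01 -6.42064562e-05 -6.71861451e-05] 0.01288375055153706 [ 0.07625667  0.10213651 -0.9039788 ] [-0.02974458  0.00955534  0.01530154]
```

>>> play_rows:
  motion:
    - {"fingers":1,"translation":[0,0,0.1],"roll":0}
    - {"fingers":1,"translation":[0,0,0.1],"roll":0}
    - {"fingers":1,"translation":[0,0,0.1],"roll":0}

```text
clock: 12.47
eef_pos: [0.4114, -0.0033, 0.0503]
tool_rot: [0.762, 0.648, -0.0, -0.0]
ft_force: [0.4, -0.6, -0.3]
grip_width: 0.0129
```

>>> play_rows:
  motion:
    - {"fingers":1,"translation":[0.1,0,0],"roll":0}
    - {"fingers":1,"translation":[0.3,0,0],"roll":0}
    - {"fingers":1,"translation":[0.58,0,0],"roll":0}
    - {"fingers":1,"translation":[0.86,0,0],"roll":0}
    - {"fingers":1,"translation":[1.14,-0.01,0],"roll":0}
    - {"fingers":1,"translation":[1.42,-0.03,0],"roll":0}
    - {"fingers":1,"translation":[1.7,-0.04,0],"roll":0}
    - {"fingers":1,"translation":[1.98,-0.06,0],"roll":0}
    - {"fingers":1,"translation":[2.26,-0.07,0],"roll":0}
    - {"fingers":1,"translation":[2.54,-0.09,0],"roll":0}
    - {"fingers":1,"translation":[2.82,-0.1,0],"roll":0}
    - {"fingers":1,"translation":[3.1,-0.12,0],"roll":0}
    - {"fingers":1,"translation":[3.38,-0.13,0],"roll":0}
    - {"fingers":1,"translation":[3.66,-0.15,0],"roll":0}
    - {"fingers":1,"translation":[3.94,-0.16,0],"roll":0}
    - {"fingers":1,"translation":[4.22,-0.18,0],"roll":0}
    - {"fingers":1,"translation":[4.5,-0.2,0],"roll":0}

```text
clock: 13.88
eef_pos: [0.4167, 0.0417, 0.0503]
tool_rot: [0.762, 0.648, -0.0, 0.0]
ft_force: [0.8, -0.8, -0.9]
grip_width: 0.0129
```

```bash
cat > q.py <<'E'
from h import *
from scipy.spatial.transform import Rotation as Rn
import sys
o=bot.get_obs(); R=Rn.from_quat(o['tool_rot']).as_matrix(); p=o['eef_pos']; tip=p+R[:,1]*.0800+[.0005,-.0004,-.0418]
print(p.round(4),'tip',tip.round(4),o['ft_force'].round(1),o['grip_width'].round(4))
for n,g in[('start',(.492,-.0155)),('corner',(.5057,.1184)),('drain',(.6303,.106))]: print(n,(R.T@(np.array([*g,.0085])-tip)*100).round(2))
E
python3 q.py
```

```text
Traceback (most recent call last):
  File "q.py", line 5, in <module>
    print(p.round(4),'tip',tip.round(4),o['ft_force'].round(1),o['grip_width'].round(4))
                                                               ^^^^^^^^^^^^^^^^^^^^^
AttributeError: 'float' object has no attribute 'round'
```

>>> play_rows:
  motion:
    - {"fingers":1,"translation":[0.2,-0.01,0],"roll":0}
    - {"fingers":1,"translation":[0.48,-0.03,0],"roll":0}
    - {"fingers":1,"translation":[0.76,-0.04,0],"roll":0}
    - {"fingers":1,"translation":[1.04,-0.06,0],"roll":0}
    - {"fingers":1,"translation":[1.32,-0.07,0],"roll":0}
    - {"fingers":1,"translation":[1.6,-0.09,0],"roll":0}
    - {"fingers":1,"translation":[1.88,-0.1,0],"roll":0}
    - {"fingers":1,"translation":[2.16,-0.12,0],"roll":0}
    - {"fingers":1,"translation":[2.44,-0.14,0],"roll":0}
    - {"fingers":1,"translation":[2.72,-0.15,0],"roll":0}
    - {"fingers":1,"translation":[3.0,-0.17,0],"roll":0}
    - {"fingers":1,"translation":[3.28,-0.18,0],"roll":0}
    - {"fingers":1,"translation":[3.56,-0.2,0],"roll":0}
    - {"fingers":1,"translation":[3.84,-0.21,0],"roll":0}
    - {"fingers":1,"translation":[4.12,-0.23,0],"roll":0}
    - {"fingers":1,"translation":[4.4,-0.24,0],"roll":0}
    - {"fingers":1,"translation":[4.68,-0.26,0],"roll":0}
    - {"fingers":1,"translation":[4.96,-0.28,0],"roll":0}
    - {"fingers":1,"translation":[5.24,-0.29,0],"roll":0}
    - {"fingers":1,"translation":[5.5,-0.3,0],"roll":0}

```text
clock: 15.55
eef_pos: [0.4226, 0.0964, 0.0503]
tool_rot: [0.762, 0.648, -0.0, 0.0]
ft_force: [1.2, 0.0, -0.6]
grip_width: 0.0128
```

```bash
sed -i "s/o\['grip_width'\].round(4)/o['grip_width']/" q.py; python3 q.py
```

```text
[0.4226 0.0964 0.0503] tip [0.502  0.0832 0.0085] [ 1.2  0.  -0.6] 0.012842953709721024
start [-9.91  0.59  0.  ]
corner [ 3.53 -0.2  -0.  ]
drain [ 4.3  12.29  0.  ]
```

>>> play_rows:
  motion:
    - {"fingers":1,"translation":[0.2,-0.01,0],"roll":0}
    - {"fingers":1,"translation":[0.48,-0.03,0],"roll":0}
    - {"fingers":1,"translation":[0.76,-0.04,0],"roll":0}
    - {"fingers":1,"translation":[1.04,-0.06,0],"roll":0}
    - {"fingers":1,"translation":[1.32,-0.08,0],"roll":0}
    - {"fingers":1,"translation":[1.6,-0.09,0],"roll":0}
    - {"fingers":1,"translation":[1.88,-0.11,0],"roll":0}
    - {"fingers":1,"translation":[2.16,-0.12,0],"roll":0}
    - {"fingers":1,"translation":[2.44,-0.14,0],"roll":0}
    - {"fingers":1,"translation":[2.72,-0.15,0],"roll":0}
    - {"fingers":1,"translation":[3.0,-0.17,0],"roll":0}
    - {"fingers":1,"translation":[3.25,-0.19,0],"roll":0}
    - {"fingers":1,"translation":[3.45,-0.2,0],"roll":0}
    - {"fingers":1,"translation":[3.53,-0.2,0],"roll":0}
    - {"fingers":1,"translation":[3.53,-0.2,0],"roll":0}
    - {"fingers":1,"translation":[3.53,-0.1,0],"roll":0}
    - {"fingers":1,"translation":[3.54,0.1,0],"roll":0}
    - {"fingers":1,"translation":[3.56,0.36,0],"roll":0}
    - {"fingers":1,"translation":[3.58,0.64,0],"roll":0}
    - {"fingers":1,"translation":[3.6,0.9,0],"roll":0}

```text
clock: 17.22
eef_pos: [0.4377, 0.1302, 0.0503]
tool_rot: [0.762, 0.648, 0.0, 0.0]
ft_force: [0.4, -0.1, -0.5]
grip_width: 0.0127
```

```bash
python3 q.py
```

```text
[0.4377 0.1302 0.0503] tip [0.5171 0.1169 0.0086] [ 0.4 -0.1 -0.5] 0.012705310873429621
start [-13.48  -0.35   0.  ]
corner [-0.04 -1.15  0.01]
drain [7.400e-01 1.135e+01 1.000e-02]
```

>>> play_rows:
  motion:
    - {"fingers":1,"translation":[0.02,0.2,0],"roll":0}
    - {"fingers":1,"translation":[0.03,0.48,0],"roll":0}
    - {"fingers":1,"translation":[0.05,0.76,0],"roll":0}
    - {"fingers":1,"translation":[0.07,1.04,0],"roll":0}
    - {"fingers":1,"translation":[0.09,1.32,0],"roll":0}
    - {"fingers":1,"translation":[0.1,1.6,0],"roll":0}
    - {"fingers":1,"translation":[0.12,1.88,0],"roll":0}
    - {"fingers":1,"translation":[0.14,2.16,0],"roll":0}
    - {"fingers":1,"translation":[0.16,2.44,0],"roll":0}
    - {"fingers":1,"translation":[0.18,2.72,0],"roll":0}
    - {"fingers":1,"translation":[0.2,3.0,0],"roll":0}
    - {"fingers":1,"translation":[0.21,3.28,0],"roll":0}
    - {"fingers":1,"translation":[0.23,3.56,0],"roll":0}
    - {"fingers":1,"translation":[0.25,3.84,0],"roll":0}
    - {"fingers":1,"translation":[0.27,4.12,0],"roll":0}
    - {"fingers":1,"translation":[0.29,4.4,0],"roll":0}
    - {"fingers":1,"translation":[0.31,4.68,0],"roll":0}
    - {"fingers":1,"translation":[0.32,4.96,0],"roll":0}
    - {"fingers":1,"translation":[0.34,5.24,0],"roll":0}
    - {"fingers":1,"translation":[0.36,5.5,0],"roll":0}

```text
clock: 18.88
eef_pos: [0.4924, 0.125, 0.0503]
tool_rot: [0.762, 0.648, 0.0, 0.0]
ft_force: [0.3, 0.4, -0.6]
grip_width: 0.013
```

```bash
python3 q.py
```

```text
[0.4924 0.125  0.0503] tip [0.5719 0.1118 0.0085] [ 0.3  0.4 -0.6] 0.013037529727076714
start [-13.84  -5.84   0.  ]
corner [-0.41 -6.64  0.  ]
drain [0.37 5.86 0.  ]
```

>>> play_rows:
  motion:
    - {"fingers":1,"translation":[0.02,0.2,0],"roll":0}
    - {"fingers":1,"translation":[0.03,0.5,0],"roll":0}
    - {"fingers":1,"translation":[0.05,0.8,0],"roll":0}
    - {"fingers":1,"translation":[0.07,1.1,0],"roll":0}
    - {"fingers":1,"translation":[0.09,1.4,0],"roll":0}
    - {"fingers":1,"translation":[0.11,1.7,0],"roll":0}
    - {"fingers":1,"translation":[0.13,2.0,0],"roll":0}
    - {"fingers":1,"translation":[0.15,2.3,0],"roll":0}
    - {"fingers":1,"translation":[0.17,2.6,0],"roll":0}
    - {"fingers":1,"translation":[0.18,2.9,0],"roll":0}
    - {"fingers":1,"translation":[0.2,3.2,0],"roll":0}
    - {"fingers":1,"translation":[0.22,3.5,-0.05],"roll":0}
    - {"fingers":1,"translation":[0.24,3.8,-0.1],"roll":0}
    - {"fingers":1,"translation":[0.26,4.1,-0.15],"roll":0}
    - {"fingers":1,"translation":[0.28,4.4,-0.2],"roll":0}
    - {"fingers":1,"translation":[0.3,4.7,-0.2],"roll":0}
    - {"fingers":1,"translation":[0.32,5.0,-0.2],"roll":0}
    - {"fingers":1,"translation":[0.34,5.3,-0.2],"roll":0}
    - {"fingers":1,"translation":[0.36,5.6,-0.2],"roll":0}
    - {"fingers":1,"translation":[0.37,5.85,-0.2],"roll":0}

```text
clock: 20.55
eef_pos: [0.5508, 0.1192, 0.0523]
tool_rot: [0.762, 0.648, 0.0, 0.0]
ft_force: [0.4, 0.3, 0.3]
grip_width: 0.0135
```

>>> play_rows:
  motion:
    - {"fingers":1,"translation":[0,0,0],"roll":0}
    - {"fingers":1,"translation":[0,0,0],"roll":0}

```text
clock: 20.72
eef_pos: [0.5504, 0.1192, 0.0522]
tool_rot: [0.762, 0.648, -0.0, -0.0]
ft_force: [-0.6, 0.1, -1.2]
grip_width: 0.0126
```

```bash
python3 q.py
python3 - <<'E'
from h import *
snap('scene','s6')
a=cv2.imread('pics/s6.png')[215:315,280:410]
cv2.imwrite('pics/c6.png',cv2.resize(a,(650,500),interpolation=cv2.INTER_CUBIC))
E
```

```text
[0.5504 0.1192 0.0522] tip [0.6299 0.106  0.0104] [-0.6  0.1 -1.2] 0.012551396790650806
start [-14.2  -11.66   0.19]
corner [ -0.77 -12.46   0.19]
drain [0.   0.04 0.19]
```

View pics/c6.png

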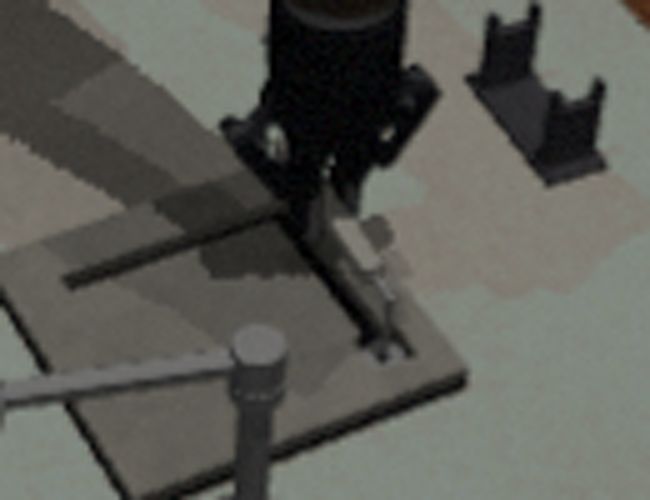

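The tip stands on the grate in the drain pocket at about (388,350) in the crop, and the lamp is clear. Lifting out and carrying the pick back to the rest.

>>> play_rows:
  motion:
    - {"fingers":1,"translation":[0,0,-0.5],"roll":0}
    - {"fingers":1,"translation":[0,0,-1.5],"roll":0}
    - {"fingers":1,"translation":[0,0,-3],"roll":0}
    - {"fingers":1,"translation":[0,0,-5],"roll":0}
    - {"fingers":1,"translation":[0,0,-7],"roll":0}
    - {"fingers":1,"translation":[1,-0.4,-8.5],"roll":0}
    - {"fingers":1,"translation":[3,-1.1,-9],"roll":0}
    - {"fingers":1,"translation":[5.5,-1.9,-9],"roll":0}
    - {"fingers":1,"translation":[8,-2.8,-9],"roll":0}
    - {"fingers":1,"translation":[10.5,-3.7,-9],"roll":0}
    - {"fingers":1,"translation":[13,-4.6,-9],"roll":0}
    - {"fingers":1,"translation":[15.5,-5.4,-9],"roll":0}
    - {"fingers":1,"translation":[17.5,-6.1,-9],"roll":0}
    - {"fingers":1,"translation":[18.55,-6.5,-9],"roll":0}
    - {"fingers":1,"translation":[18.55,-6.5,-8],"roll":0}
    - {"fingers":1,"translation":[18.55,-6.5,-6.5],"roll":0}
    - {"fingers":1,"translation":[18.55,-6.5,-5],"roll":0}
    - {"fingers":1,"translation":[18.55,-6.5,-3.5],"roll":0}
    - {"fingers":1,"translation":[18.55,-6.5,-2.5],"roll":0}
    - {"fingers":1,"translation":[18.55,-6.5,-2.5],"roll":0}

```text
clock: 22.43
eef_pos: [0.5144, 0.3104, 0.0744]
tool_rot: [0.762, 0.647, -0.003, -0.0]
ft_force: [-1.4, -0.5, -0.7]
grip_width: 0.013
```

>>> play_rows:
  motion:
    - {"fingers":1,"translation":[0,0,0],"roll":0}
    - {"fingers":1,"translation":[0,0,0],"roll":0}
    - {"fingers":1,"translation":[0,0,0],"roll":0}

```text
clock: 22.68
eef_pos: [0.5169, 0.3129, 0.0785]
tool_rot: [0.762, 0.648, 0.001, 0.0]
ft_force: [0.6, 0.2, -0.2]
grip_width: 0.0129
```

>>> play_rows:
  motion:
    - {"fingers":1,"translation":[0,-0.1,0.3],"roll":0}
    - {"fingers":1,"translation":[0,-0.1,0.6],"roll":0}
    - {"fingers":1,"translation":[0,-0.1,0.9],"roll":0}
    - {"fingers":1,"translation":[0,-0.1,1.2],"roll":0}
    - {"fingers":1,"translation":[0,-0.1,1.5],"roll":0}
    - {"fingers":1,"translation":[0,-0.1,1.8],"roll":0}
    - {"fingers":1,"translation":[0,-0.1,2.1],"roll":0}
    - {"fingers":1,"translation":[0,-0.1,2.3],"roll":0}
    - {"fingers":1,"translation":[0,-0.1,2.4],"roll":0}
    - {"fingers":1,"translation":[0,-0.1,2.4],"roll":0}
    - {"fingers":1,"translation":[0,-0.1,2.4],"roll":0}

```text
clock: 23.6
eef_pos: [0.515, 0.3129, 0.0533]
tool_rot: [0.762, 0.648, -0.0, -0.0]
ft_force: [0.3, -0.7, -0.3]
grip_width: 0.013
```

>>> play_rows:
  motion:
    - {"fingers":1,"translation":[0,0.05,0.1],"roll":0}
    - {"fingers":1,"translation":[0,0.05,0.13],"roll":0}
    - {"fingers":1,"translation":[0,0.05,0.13],"roll":0}
    - {"fingers":0.5,"translation":[0,0.05,0.13],"roll":0}
    - {"fingers":0.3,"translation":[0,0.05,0.13],"roll":0}
    - {"fingers":0,"translation":[0,0.05,0.13],"roll":0}
    - {"fingers":-0.3,"translation":[0,0.05,0.13],"roll":0}
    - {"fingers":-0.3,"translation":[0,0.05,0.13],"roll":0}
    - {"fingers":-0.3,"translation":[0,0.05,0.13],"roll":0}
    - {"fingers":-0.3,"translation":[0,0.05,0.13],"roll":0}
    - {"fingers":-0.3,"translation":[0,0.05,-1],"roll":0}
    - {"fingers":-0.3,"translation":[0,0.05,-3],"roll":0}
    - {"fingers":-0.3,"translation":[0,0.05,-6],"roll":0}
    - {"fingers":-0.3,"translation":[0,0.05,-9],"roll":0}
    - {"fingers":-0.3,"translation":[0,0.05,-12],"roll":0}
    - {"fingers":-0.3,"translation":[0,0.05,-15],"roll":0}
    - {"fingers":-0.3,"translation":[0,0.05,-15],"roll":0}

```text
clock: 25.02
eef_pos: [0.5185, 0.3147, 0.2119]
tool_rot: [0.762, 0.648, 0.007, 0.001]
ft_force: [1.3, -0.1, 1.0]
grip_width: 0.0556
```

```bash
python3 q.py
python3 - <<'E'
from h import *
snap('scene','s7');snap('wrist','w7')
a=cv2.imread('pics/s7.png')[160:340,180:480];b=cv2.imread('pics/w7.png')[100:340,220:420]
cv2.imwrite('pics/c7.png',np.hstack([cv2.resize(a,(500,300),interpolation=cv2.INTER_CUBIC),cv2.resize(b,(250,300),interpolation=cv2.INTER_CUBIC)]))
E
```

```text
[0.5185 0.3147 0.2119] tip [0.598  0.3015 0.1709] [ 1.3 -0.1  1. ] 0.05562266638930873
start [-33.13  -5.55  15.9 ]
corner [-19.69  -6.34  16.01]
drain [-18.92   6.15  16.14]
```

View pics/c7.png

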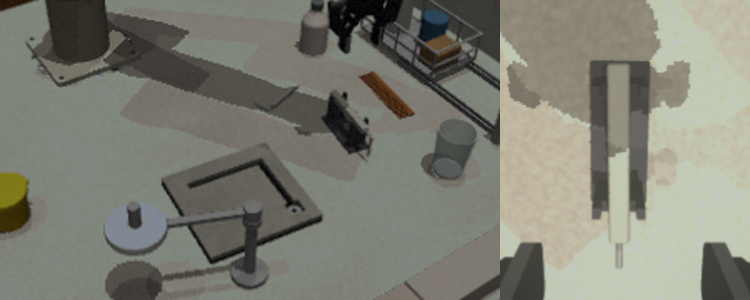

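The pick lies straight in both notches, with its rod toward the same (+x) end. The lamp head is off the slab, and the cup, tumbler and comb are where they were. I'll let the arm settle, then hand in.

>>> play_rows:
  motion:
    - {"fingers":-0.3,"translation":[0,0,0],"roll":0}
    - {"fingers":-0.3,"translation":[0,0,0],"roll":0}
    - {"fingers":-0.3,"translation":[0,0,0],"roll":0}
    - {"fingers":-0.3,"translation":[0,0,0],"roll":0}

```text
clock: 25.45
eef_pos: [0.5149, 0.3125, 0.202]
tool_rot: [0.762, 0.648, -0.001, -0.0]
ft_force: [0.4, 0.5, 0.1]
grip_width: 0.0553
```

```bash
python3 -c "
from workcell import bot
print(bot.job_done())"
```

```text
the job is handed in; nothing more can be done
None
```

I did the job in the order asked and handed it in at about 25 s.

- **Lamp:** I swung it about 65° by its knob. Its head now hangs well off the slab.
- **Groove:** I drew the pick's tip from the closed end round the corner to the drain in one pass, at about 3.4 cm/s. By calculation the tip stayed about 0.5 mm above the groove floor. Over the last stretch I raised it 2 mm, still about 7.5 mm deep in the groove, to pass over the drain grate.
- **Rest:** I laid the pick back in both notches with its tip over the same end as before.

**Last checks:**
- The final pictures show the pick straight in both notches. The cup, tumbler and comb look unmoved, and the gripper is well clear of everything.
- The brush was outside the final crop, so I did not check it again. The arm only passed near it while swinging the lamp, well above it.
- The force readings stayed near zero throughout the drawing, so the tip brushed the floor at most and I never felt firm contact.
- The top and wrist cameras disagreed by about 1.5 mm on where the groove lies. I steered mostly by the wrist camera.

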